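Gauge the height of the red tube rack

TASK

Check the height of the red tube rack with the bench height gauge: pick the gauge up by its black grip, set it squarely astride the middle of the red rack with one leg on each side, and lower it (do not drop it) until both legs stand flat on the bench and the sprung foot is pushed up by the rack. Then let go of the gauge and leave it there; the red and white racks must stay standing where they are.

Things in the scene. Friction and masses are not known exactly. Their poses are not given: they have to be found in the camera images.
- gauge: Loose height gauge, 64 x 88 x 185 mm high, 0.5 kg, upright: aluminium portal, blue scale block, black grip on top. Origin: middle of its underside, z up. Legs at y = -37 and +37 mm, 64 long (x), 14 thick; gap between them 60 mm wide, runs along x. Grip: 24 wide (y), 36 long (x), from 140 to 185 mm above the origin, centred; scale block below it 34 wide (y), bridge 88 wide up to 92 mm.
- foot (a joint): Upward travel (m) of the gauge's sprung round foot, 30 mm across, on the gauge's centre line; 0 = hanging free, its underside 30 mm above the gauge's origin; stop at 0.037. With the legs on the bench, part height = 0.030 + this value: about 0.028 on a rack. It presses down with 1 to 1.6 N.
- red_rack: Red plastic five-place tube rack, empty, 24 mm wide (x), 129 long (y), 58 high, 35 g, loose, standing. Origin: middle of its underside, z up. Its length points roughly away from the robot.
- white_rack: Off-white rack of the same size, axes and weight, loose, not to be gauged. A fixed grey rack of that size stands in line with these two; which of the three is where changes. Their centres are at least 100 mm apart. Nothing else stands within 50 mm of the racks; tubes farther back reach up to 112 mm.
Not all that is in view belongs to the job. Of the things that look like the gauge, the middle-sized one is meant.

How it is judged:
By the outcome, as a careful person would: the job done as asked, in the order asked, and still so for the second after the job is handed in, with the robot touching nothing.
It also fails if it takes over 38 s, if anything falls off the work surface, if the arm or the gripper's body presses on something with over 40 N, if the wrist force passes 120 N, or if a joint passes its speed limit or range.

ROBOT

A 6-joint arm with a two-finger parallel gripper is mounted at the origin on a cart in front of the work surface, level with it; the furniture and walls round the work are solid. World frame = base frame: x ahead of the robot, y to its left, z up, the work surface at z = 0. Lengths are in m, angles in degrees, forces in N, time in s.
With the tool pointing down it reaches from about 0.4 to 0.825 m from the base axis. Payload 7 kg.
Tool frame: the origin (TCP) lies on the centre line of the jaws, within the pads' length; the fingertips stand 19 mm ahead of it and the grasp point (between the pads) is the TCP; z points along the fingers, y is the line along which they close (so a half turn about z gives the same grasp; the last joint's range is limited). The gripper opens to 88 mm and grips with 3 to 60 N. Pads are 19 mm wide; open, the fingers measure 130 mm over their backs; the gripper's body (78 mm by 193 mm) begins 47 mm behind the grasp point.
Start: joints at [80.907, 20.546, 0.682, 0, -70.136, -16.507], TCP at [0.292, 0.609, 0.246] pointing down, gripper open.
Joint ranges: [-176.03, 176.03], [-82.01, 121.73], [-58.28, 71.71], [-173.87, 95.51], [-174.79, -0.11], [-173.66, 173.66]. Speed limits (degrees/s): [136.94, 136.94, 172.46, 180, 180, 180].

INTERFACE

Orientations are given as [roll, pitch, yaw] about the fixed x, y, z axes, in that order (R = Rz(yaw) Ry(pitch) Rx(roll)).
In Python, from plant import * gives the robot as it stands. The module is installed in compiled form; this text tells all that it offers.
- The arm moves only by the tool play_rows, never from a script. Its argument "deltas" is a list of rows, each a list of 6 numbers: the shift along the world's x, y, z scaled (see below), then the turn, a rotation vector about the world's x, y, z scaled (see below). A call has 1 to 10 rows; each row shifts and turns the commanded pose from where the row before left it; what a row does not reach is not made up. The controller multiplies each number of a shift by 800 mm and each number of a turn by 180 degrees. A row lasts 1/10 s, in which the tool goes at most 50 mm and 8.59 degrees, less where a joint would pass 70% of its speed; a pose out of reach is approached as far as the arm can. A call with a number of a shift or a turn outside -1 to 1 is refused whole. A call with a gripper value outside its range is refused whole. "gripper" is the gripper command: -1 is shut, 1 is fully open, values between are in proportion, set as the call begins (left out, the last holds). The fingers move at their own pace and stop on an object; the grip force is fixed at half the most. Time passes only in rows, so rows that do not move let the fingers close. It gives the time, the measured TCP pose, the force, the opening and the grip force at its end, in the units of the state.
- get_obs(): the state, without advancing time (a new reading comes with each control period).
- snapshot(name): name is "side" or "top" or "wrist"; returns (picture, depth): 480x640x3 uint8, blue, green, red; 480x640 float32, m along the optical axis (not along the pixel's ray), 0 where there is no reading.
- camera_model(name): a dict with "fx", "fy", "cx", "cy" (pixels), "world_to_cam" (4x4, takes a point from world to camera coordinates). Camera axes: x right, y down, z forward; pixel columns grow to the right and rows downward; lengths in m; the calibration is good to about 2 mm. A picture is of the moment at which its call begins: read the wrist's pose just before it. camera_model takes no time and is no camera call; for the wrist camera it gives the pose at the moment of the call.
- close_job(): hands the job in; it is judged then, once.
The state is a dict: "clock": time; "joint_pos": joint angles; "qvel": joint speeds; "tau": joint torques, N m; "tool_pos": TCP position; "orientation": TCP orientation; "force": force on the tool from outside, world axes, zero at the start; "moment": the same for the moment, N m; "opening": finger opening in m; "gripper_force": force on a finger pad.
Only numpy, scipy, OpenCV 4.12 (cv2) and the standard library are available. Lean on these libraries where they do the work, as an engineer would, in place of code of your own. Each camera call takes 0.05 s, during which the arm holds its last target. There are 200 camera calls.

## Working session

There is one attempt and no reset: what is moved stays moved. The work goes in short steps, Python scripts to look and compute and a tool call to move; the robot and the scene stay as the last step left them, time stands still between calls to the robot, and variables do not carry over. Pictures are saved under pics/ and viewed, at most 10 in all, crops included, and the job is handed in when it is done.

Besides the shell and the picture viewer there is one more tool, called after "Call:" by a JSON object that holds its "method" and its "body". play_rows: Moves the arm, as the interface text tells. Its arguments: {"type":"object","properties":{"deltas":{"type":"array","items":{"type":"array","items":{"type":"number","minimum":-1,"maximum":1}}},"gripper":{"type":"number"}},"required":["deltas"]}

```bash
mkdir -p pics
cat > h.py <<'E'
from plant import *
import numpy as np, cv2
def cloud(name):
    m=camera_model(name); im,d=snapshot(name)
    v,u=np.mgrid[0:480,0:640]
    P=np.stack([(u-m['cx'])/m['fx']*d,(v-m['cy'])/m['fy']*d,d],-1)
    T=np.linalg.inv(m['world_to_cam'])
    W=P@T[:3,:3].T+T[:3,3]; W[d==0]=np.nan
    return im,W
E
python3 - <<'E'
from h import *
o=get_obs();print(o)
for n in('top','side'):
    im,W=cloud(n);cv2.imwrite(f'pics/{n}0.png',im);np.save(f'{n}0.npy',W)
    print(n,np.linalg.inv(camera_model(n)['world_to_cam']).round(3))
E
```

```text
{'clock': 0.0, 'joint_pos': array([ 8.09068711e+01,  2.05909390e+01,  6.34749215e-01, -2.02869410e-02,
       -7.01371491e+01, -1.65073232e+01]), 'qvel': array([ 0.04784109,  0.01413164,  0.07012344, -0.10234913,  0.00707783,
        0.0430665 ]), 'tau': array([ 2.76781182e-03, -5.82729328e+01,  2.93051898e+01,  6.99731380e+00,
        6.89771390e-03, -1.54028357e-04]), 'tool_pos': array([0.29148106, 0.60831266, 0.24463516]), 'orientation': array([ 1.79905089e+02, -8.23859754e-03, -2.56073537e+01]), 'force': array([-0.02913409,  0.20781101,  1.22665906]), 'moment': array([ 0.01007598, -0.03946501,  0.03781228]), 'gripper_force': 0.0, 'opening': 0.08765065699404402}
top [[-6.000e-03 -9.850e-01  1.740e-01  2.680e-01]
 [-1.000e+00  6.000e-03 -1.000e-03 -8.600e-02]
 [ 0.000e+00 -1.740e-01 -9.850e-01  1.252e+00]
 [ 0.000e+00  0.000e+00  0.000e+00  1.000e+00]]
side [[ 0.767 -0.487  0.418 -0.014]
 [-0.642 -0.592  0.488 -0.613]
 [ 0.01  -0.642 -0.766  0.921]
 [ 0.     0.     0.     1.   ]]
```

View pics/top0.png

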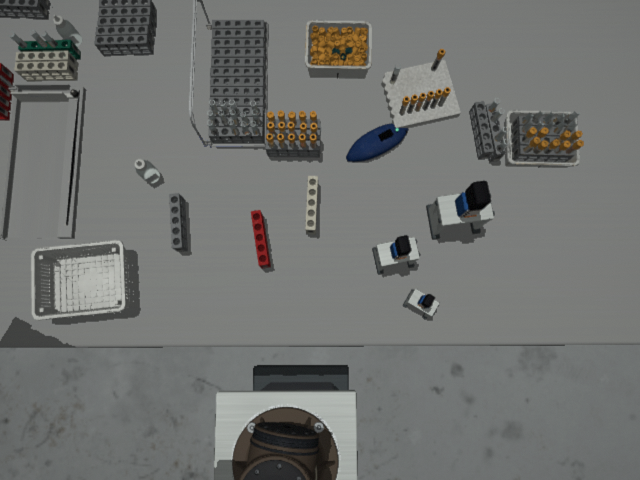

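View pics/side0.png

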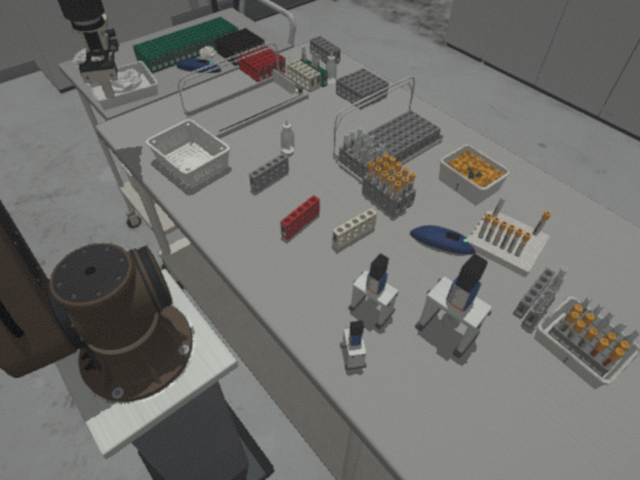

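The top view shows three gauges: large at (465,205), middle-sized at (397,252), small at (423,302). The red rack is at (260,238), the white at (312,205) and the grey at (177,222). Next I measure the gauge and the red rack.

```bash
cat > m.py <<'E'
from h import *
def rect(p): 
    r=cv2.minAreaRect((p[:,:2]*1000).astype(np.float32)); return [np.round(x,1) for x in r]
if __name__=='__main__':
  for n,g,rk in(('top',(365,425,225,280),(240,280,200,280)),('side',(340,400,245,330),(270,330,190,245))):
    W=np.load(n+'0.npy');im=cv2.imread(f'pics/{n}0.png').astype(int)
    a=W[g[2]:g[3],g[0]:g[1]].reshape(-1,3);a=a[~np.isnan(a[:,0])]
    print(n,'zmax',np.percentile(a[:,2],[95,98,99.5]))
    for lo,hi in((.172,.2),(.145,.2),(.083,.098)):
        q=a[(a[:,2]>lo)&(a[:,2]<hi)]
        if len(q)>5: print(lo,hi,len(q),rect(q),q.mean(0).round(4))
    R=im[...,2]-np.maximum(im[...,0],im[...,1])
    s=np.zeros((480,640),bool);s[rk[2]:rk[3],rk[0]:rk[1]]=1
    q=W[s&(R>50)];q=q[~np.isnan(q[:,0])];print('red z',np.percentile(q[:,2],[1,50,99]))
    t=q[q[:,2]>.05];print(len(t),rect(t),t.mean(0).round(4))
    if n=='top':
        a=W.reshape(-1,3);b=W[150:245,290:330].reshape(-1,3);t=b[(b[:,2]>.05)&(b[:,2]<.07)];print('white',rect(t))
        b=W[185:260,160:195].reshape(-1,3);t=b[(b[:,2]>.05)&(b[:,2]<.07)];print('grey',rect(t))
        b=W[280:320,400:445].reshape(-1,3);t=b[(b[:,2]>.03)];print('small',rect(t),t[:,2].max())
        b=W[175:250,430:500].reshape(-1,3);t=b[(b[:,2]>.05)];print('big',rect(t),t[:,2].max())
E
python3 m.py
```

```text
top zmax [0.18213811 0.185587   0.18751558]
0.172 0.2 219 [array([ 456. , -251.3]), array([36.1, 25.1]), np.float64(13.3)] [ 0.4549 -0.2504  0.1838]
0.145 0.2 270 [array([ 455.8, -249.9]), array([36.4, 27.6]), np.float64(11.4)] [ 0.4537 -0.2491  0.179 ]
0.083 0.098 571 [array([ 456. , -251.3]), array([50.8, 91.3]), np.float64(11.7)] [ 0.4515 -0.2472  0.0917]
red z [0.00919555 0.05681789 0.06366984]
377 [array([496.4,  58.4]), array([129. ,  23.1]), np.float64(9.4)] [0.4945 0.0577 0.0579]
white [array([609.3, -43.6]), array([ 68.4, 193.9]), np.float64(89.5)]
grey [array([536.4, 251.1]), array([128.5,  25.8]), np.float64(5.8)]
small [array([ 345.6, -308.2]), array([65.2, 36. ]), np.float64(58.5)] 0.1365329283220369
big [array([ 547.4, -397.2]), array([ 66.4, 123.3]), np.float64(7.6)] 0.24861838897009458
side zmax [0.16718772 0.18665867 0.18848957]
0.172 0.2 231 [array([ 456. , -251.8]), array([38.8, 23.9]), np.float64(9.3)] [ 0.4535 -0.2537  0.1845]
0.145 0.2 354 [array([ 456.2, -251.9]), array([38.7, 24. ]), np.float64(10.6)] [ 0.4512 -0.2551  0.1758]
0.083 0.098 609 [array([ 457. , -250.8]), array([52.6, 93.3]), np.float64(11.4)] [ 0.4511 -0.2579  0.0935]
red z [0.02099065 0.06004632 0.06404036]
270 [array([495.8,  57.7]), array([128.7,  25.7]), np.float64(9.5)] [0.4938 0.0571 0.06  ]
```

Call:
{"method": "play_rows", "body": {"deltas": [[0.02,-0.05,0.015,0,0,0.0103],[0.02,-0.05,0.015,0,0,0.0103],[0.02,-0.05,0.015,0,0,0.0103],[0.02,-0.05,0.015,0,0,0.0103],[0.02,-0.05,0.015,0,0,0.0103],[0.02,-0.05,0.015,0,0,0.0103],[0.02,-0.05,0.015,0,0,0.0103],[0.02,-0.05,0.015,0,0,0.0103],[0.02,-0.05,0.015,0,0,0.0103],[0.02,-0.05,0.015,0,0,0.0103]], "gripper": 1}}

```text
clock: 1.1
tool_pos: [0.4517, 0.2069, 0.366]
orientation: [-180.0, 0.0, -7.0]
force: [1.2, 0.4, 0.4]
opening: 0.0877
gripper_force: 0.0
```

Call:
{"method": "play_rows", "body": {"deltas": [[0,-0.05,0,0,0,0.0103],[0,-0.055,0,0,0,0.0103],[0,-0.055,0,0,0,0.0103],[0,-0.055,0,0,0,0.0103],[0,-0.055,0,0,0,0.0103],[0,-0.055,0,0,0,0.0103],[0,-0.055,0,0,0,0.0103],[0,-0.055,0,0,0,0.0103],[0,-0.05,0,0,0,0.0103],[0,-0.04,0,0,0,0.0103]]}}

```text
clock: 2.1
tool_pos: [0.451, -0.2133, 0.3653]
orientation: [-180.0, 0.0, 11.5]
force: [0.6, 0.1, -0.5]
opening: 0.0876
gripper_force: 0.0
```

Run:
```python
from m import *
for i in range(2):get_obs()
o=get_obs();print(o['clock'],o['tool_pos'],o['orientation'])
im,W=cloud('wrist');cv2.imwrite('pics/w1.png',im)
a=W.reshape(-1,3);a=a[~np.isnan(a[:,0])]
near=a[(abs(a[:,0]-.456)<.07)&(abs(a[:,1]+.2515)<.075)]
for lo,hi in((.17,.2),(.145,.2),(.083,.1)):
    q=near[(near[:,2]>lo)&(near[:,2]<hi)]; 
    if len(q)>5:print(lo,len(q),rect(q),np.percentile(q[:,2],[5,50,95]).round(4))
W=np.load('top0.npy');b=W[175:250,430:500].reshape(-1,3);t=b[b[:,2]>.2];print('big grip',rect(t))
```

```text
2.1 [ 0.45102481 -0.21334603  0.36527803] [-1.79987073e+02  2.38270225e-02  1.14995664e+01]
0.17 992 [array([ 455.9, -252. ]), array([35.4, 24.3]), np.float64(12.0)] [0.177  0.1849 0.1862]
0.145 1134 [array([ 455.8, -251.9]), array([35.6, 24.4]), np.float64(11.2)] [0.1538 0.1846 0.1861]
0.083 1988 [array([ 455.9, -252.7]), array([49.1, 92.1]), np.float64(11.5)] [0.0903 0.0922 0.0939]
big grip [array([ 547.4, -396.4]), array([47.7, 33.1]), np.float64(8.9)]
```

View pics/w1.png

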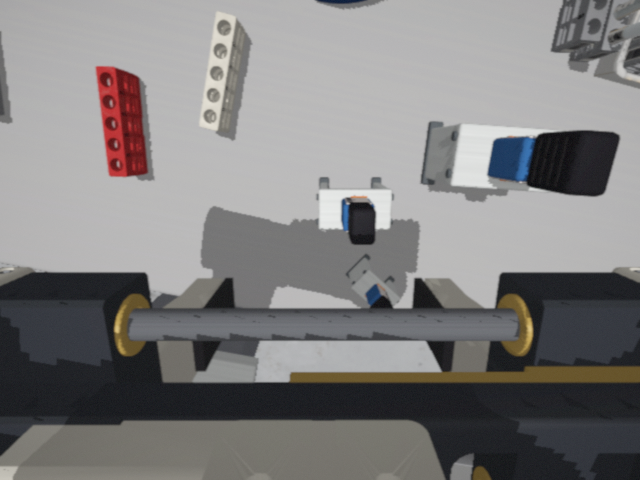

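The wrist view shows the gauge grip at (362,222), clear to grasp, with the big gauge off to the right. Aligning and then descending.

Call:
{"method": "play_rows", "body": {"deltas": [[0.006,-0.048,0,0,0,0],[0,0,-0.03,0,0,0],[0,0,-0.04,0,0,0],[0,0,-0.04,0,0,0],[0,0,-0.04,0,0,0],[0,0,-0.03,0,0,0],[0,0,-0.03,0,0,0],[0,0,-0.02,0,0,0],[0,0,-0.018,0,0,0],[0,0,0,0,0,0]]}}

```text
clock: 3.15
tool_pos: [0.455, -0.2493, 0.165]
orientation: [-179.9, 0.2, 11.5]
force: [-0.3, -0.3, 0.1]
opening: 0.0878
gripper_force: 0.0
```

Call:
{"method": "play_rows", "body": {"deltas": [[0,0,0,0,0,0],[0,0,0,0,0,0],[0,0,0,0,0,0],[0,0,0,0,0,0],[0,0,0,0,0,0],[0,0,0,0,0,0],[0,0,0,0,0,0],[0,0,0,0,0,0]], "gripper": -1}}

```text
clock: 3.95
tool_pos: [0.4564, -0.2497, 0.1672]
orientation: [180.0, -0.0, 11.5]
force: [-0.5, -0.6, -0.7]
opening: 0.0291
gripper_force: 0.0
```

Call:
{"method": "play_rows", "body": {"deltas": [[0,0,0,0,0,0],[0,0,0,0,0,0],[0,0,0,0,0,0],[0,0,0,0,0,0]]}}

```text
clock: 4.35
tool_pos: [0.4565, -0.2498, 0.1671]
orientation: [180.0, 0.0, 11.5]
force: [0.1, -1.2, -2.2]
opening: 0.0239
gripper_force: 30.0
```

Call:
{"method": "play_rows", "body": {"deltas": [[0,0,0.005,0,0,0],[0,0,0.01,0,0,0],[0,0,0.02,0,0,0],[0,0,0.03,0,0,0],[0,0,0.03,0,0,0],[0,0,0.025,0,0,0],[0,0,0.015,0,0,0],[0,0,0.005,0,0,0],[0,0,0,0,0,0],[0,0,0,0,0,0]]}}

```text
clock: 5.35
tool_pos: [0.4559, -0.2494, 0.278]
orientation: [-179.9, 0.1, 11.5]
force: [-0.6, -0.6, -4.2]
opening: 0.0237
gripper_force: 30.0
```

Run:
```python
from m import *
o=get_obs();print(o['clock'],o['tool_pos'],o['orientation'],o['force'],o['opening'])
im,W=cloud('side');cv2.imwrite('pics/s1.png',im[100:400,200:600]);np.save('s1.npy',W)
im,W=cloud('wrist');R=im[...,2].astype(int)-im[...,:2].max(-1)
p=W[(R>50)];p=p[(p[:,2]>.05)&(p[:,2]<.07)&(abs(p[:,0]-.5)<.1)&(abs(p[:,1]-.06)<.06)]
print('red',len(p),rect(p) if len(p)>5 else 0)
a=W.reshape(-1,3);o=o['tool_pos'];q=a[(abs(a[:,2]-o[2]+.0745)<.007)&(np.hypot(a[:,0]-o[0],a[:,1]-o[1])<.07)]
if len(q)>5: print('bridge',len(q),rect(q),np.median(q[:,2]))
```

```text
5.35 [ 0.4558985  -0.24942178  0.27804351] [-1.79940360e+02  8.66994215e-02  1.14715598e+01] [-0.56121363 -0.55997747 -4.21077898] 0.023723316632789728
red 3435 [array([495. ,  57.2]), array([127.7,  26.2]), np.float64(9.1)]
bridge 5319 [array([ 461.3, -249.3]), array([37. , 92.5]), np.float64(11.6)] 0.20306208114910312
```

View pics/s1.png

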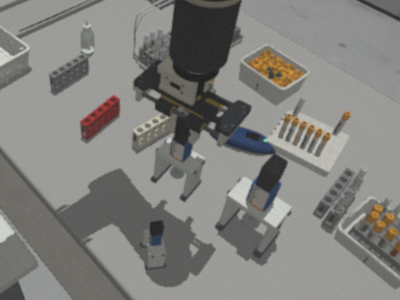

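The gauge is held upright at crop (178,160), and the racks are untouched. Carrying it over the red rack now.

Call:
{"method": "play_rows", "body": {"deltas": [[0.002,0.014,0,0,0,0],[0.005,0.034,0,0,0,-0.003],[0.006,0.048,0,0,0,-0.003],[0.007,0.052,0,0,0,-0.003],[0.007,0.052,0,0,0,-0.003],[0.007,0.052,0,0,0,0],[0.006,0.05,0,0,0,0],[0.005,0.042,0,0,0,0],[0.003,0.027,0,0,0,0],[0.0015,0.013,0,0,0,0]]}}

```text
clock: 6.45
tool_pos: [0.4959, 0.0598, 0.2787]
orientation: [-180.0, 0.0, 9.4]
force: [-0.8, 0.5, -5.9]
opening: 0.024
gripper_force: 30.0
```

Call:
{"method": "play_rows", "body": {"deltas": [[0,0,0,0,0,0],[0,0,0,0,0,0],[0,0,0,0,0,0]]}}

```text
clock: 6.75
tool_pos: [0.4958, 0.0567, 0.279]
orientation: [180.0, 0.0, 9.3]
force: [-0.2, 0.9, -4.6]
opening: 0.0236
gripper_force: 30.0
```

Run:
```python
from m import *
o=get_obs();print(o['clock'],o['tool_pos'],o['orientation'],o['force'])
z=o['tool_pos'][2]; c=o['tool_pos']
for n in('side','wrist','top'):
    im,W=cloud(n);cv2.imwrite(f'pics/{n}2.png',im);R=im[...,2].astype(int)-im[...,:2].max(-1)
    p=W[(R>50)];p=p[(p[:,2]>.052)&(p[:,2]<.066)&(abs(p[:,0]-.5)<.1)&(abs(p[:,1]-.06)<.06)]
    print(n,'red',len(p),rect(p) if len(p)>5 else 0)
    a=W.reshape(-1,3);q=a[(abs(a[:,2]-z+.0745)<.007)&(np.hypot(a[:,0]-c[0],a[:,1]-c[1])<.07)]
    if len(q)>5: print('bridge',len(q),rect(q),np.median(q[:,2]))
    # leg bottoms
    q=a[(a[:,2]<z-.09)&(a[:,2]>z-.175)&(a[:,2]>.07)&(np.hypot(a[:,0]-c[0],a[:,1]-c[1])<.08)]
    if len(q)>5: print('legs',len(q),rect(q),np.percentile(q[:,2],[1,3]))
```

```text
6.75 [0.4958115  0.05673143 0.2790433 ] [1.79986532e+02 2.30618418e-02 9.27419569e+00] [-0.22857323  0.91294719 -4.57491511]
side red 29 [array([519.5,  54.5]), array([22.4, 54.2]), np.float64(74.9)]
bridge 440 [array([494.6,  56.4]), array([53. , 93.8]), np.float64(9.4)] 0.20625600199287875
legs 764 [array([493.8,  55.2]), array([64. , 89.5]), np.float64(11.4)] [0.11620926 0.11815827]
wrist red 972 [array([524.8,  62.5]), array([68.1, 23. ]), np.float64(8.8)]
bridge 5305 [array([501.4,  56.4]), array([37. , 92.4]), np.float64(9.4)] 0.2042047776611116
legs 984 [array([515.5,  58.7]), array([21.5, 87.3]), np.float64(9.2)] [0.11639923 0.11740768]
top red 182 [array([465.2,  52.9]), array([65.8, 22.2]), np.float64(9.5)]
bridge 381 [array([487.9,  54.5]), array([39.2, 91.5]), np.float64(12.4)] 0.20422397212514087
legs 176 [array([489.6,  54.3]), array([52.1, 87.3]), np.float64(9.3)] [0.11321055 0.11711961]
```

View pics/side2.png

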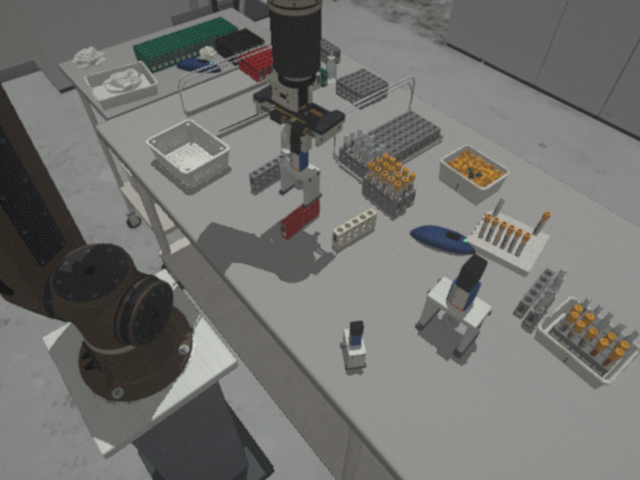

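The gauge hangs over the red rack's middle at (300,175), square to it and clear of the white rack at (355,228). Lowering.

Call:
{"method": "play_rows", "body": {"deltas": [[0,0.0015,-0.005,0,0,0],[0,0,-0.015,0,0,0],[0,0,-0.025,0,0,0],[0,0,-0.02,0,0,0],[0,0,-0.015,0,0,0],[0,0,-0.01,0,0,0],[0,0,-0.005,0,0,0],[0,0,0,0,0,0],[0,0,0,0,0,0]]}}

```text
clock: 7.8
tool_pos: [0.4965, 0.0588, 0.2037]
orientation: [-180.0, -0.0, 9.3]
force: [0.7, 0.8, -5.1]
opening: 0.0239
gripper_force: 30.0
```

Call:
{"method": "play_rows", "body": {"deltas": [[0,0,-0.005,0,0,0],[0,0,-0.005,0,0,0],[0,0,-0.005,0,0,0],[0,0,-0.005,0,0,0],[0,0,-0.005,0,0,0],[0,0,-0.005,0,0,0],[0,0,-0.004,0,0,0],[0,0,-0.003,0,0,0],[0,0,0,0,0,0],[0,0,0,0,0,0]]}}

```text
clock: 8.8
tool_pos: [0.496, 0.0587, 0.1736]
orientation: [180.0, 0.0, 9.3]
force: [0.3, 0.4, -3.6]
opening: 0.0239
gripper_force: 30.0
```

Call:
{"method": "play_rows", "body": {"deltas": [[0,0,-0.0015,0,0,0],[0,0,-0.0015,0,0,0],[0,0,-0.0015,0,0,0],[0,0,-0.001,0,0,0],[0,0,-0.001,0,0,0],[0,0,0,0,0,0],[0,0,0,0,0,0]]}}

```text
clock: 9.5
tool_pos: [0.496, 0.0586, 0.1683]
orientation: [180.0, 0.0, 9.3]
force: [0.0, -0.9, -2.6]
opening: 0.024
gripper_force: 30.0
```

Call:
{"method": "play_rows", "body": {"deltas": [[0,0,-0.0005,0,0,0],[0,0,-0.0005,0,0,0],[0,0,0,0,0,0],[0,0,0,0,0,0]]}}

```text
clock: 9.9
tool_pos: [0.496, 0.0587, 0.1675]
orientation: [180.0, 0.0, 9.3]
force: [-0.4, 0.3, -3.3]
opening: 0.0237
gripper_force: 30.0
```

Call:
{"method": "play_rows", "body": {"deltas": [[0,0,-0.0007,0,0,0],[0,0,0,0,0,0],[0,0,0,0,0,0]]}}

```text
clock: 10.2
tool_pos: [0.4961, 0.0587, 0.1671]
orientation: [180.0, -0.0, 9.3]
force: [-0.7, -0.8, -1.8]
opening: 0.0237
gripper_force: 30.0
```

Call:
{"method": "play_rows", "body": {"deltas": [[0,0,-0.0006,0,0,0],[0,0,0,0,0,0],[0,0,0,0,0,0]]}}

```text
clock: 10.5
tool_pos: [0.4962, 0.0586, 0.1671]
orientation: [180.0, -0.0, 9.3]
force: [-3.8, -1.3, 6.1]
opening: 0.0237
gripper_force: 30.0
```

Contact: upward force +6 N. Releasing.

Call:
{"method": "play_rows", "body": {"deltas": [[0,0,0,0,0,0],[0,0,0,0,0,0],[0,0,0,0,0,0],[0,0,0,0,0,0],[0,0,0,0,0,0],[0,0,0,0,0,0],[0,0,0,0,0,0],[0,0,0,0,0,0]], "gripper": 0.4}}

```text
clock: 11.3
tool_pos: [0.4961, 0.0587, 0.1665]
orientation: [-180.0, 0.0, 9.3]
force: [-0.3, 0.3, -0.4]
opening: 0.0616
gripper_force: 0.0
```

Call:
{"method": "play_rows", "body": {"deltas": [[0,0,0.005,0,0,0],[0,0,0.01,0,0,0],[0,0,0.02,0,0,0],[0,0,0.03,0,0,0],[0,0,0.03,0,0,0],[0,0,0.03,0,0,0],[0,0,0.03,0,0,0],[0,0,0.02,0,0,0],[0,0,0,0,0,0],[0,0,0,0,0,0]]}}

```text
clock: 12.3
tool_pos: [0.496, 0.0588, 0.307]
orientation: [-180.0, -0.1, 9.3]
force: [-0.4, 0.4, -0.2]
opening: 0.0612
gripper_force: 0.0
```

Run:
```python
from m import *
o=get_obs();print(o['clock'],o['tool_pos'],o['force'],o['opening'])
c=np.array([.496,.058])
for n in('side','wrist'):
    im,W=cloud(n);cv2.imwrite(f'pics/{n}3.png',cv2.resize(im[100:300,180:440],None,fx=3,fy=3) if n=='side' else im)
    a=W.reshape(-1,3);d=np.hypot(a[:,0]-c[0],a[:,1]-c[1])
    for lo,hi in((.17,.2),(.083,.1)):
        q=a[(a[:,2]>lo)&(a[:,2]<hi)&(d<.07)]
        if len(q)>5: print(n,lo,len(q),rect(q),np.percentile(q[:,2],[5,50,95]).round(4), np.linalg.lstsq(np.c_[q[:,:2]-c,np.ones(len(q))],q[:,2],rcond=None)[0].round(3))
    R=im[...,2].astype(int)-im[...,:2].max(-1);p=W[(R>50)];p=p[(p[:,2]>.052)&(p[:,2]<.066)&(abs(p[:,0]-.5)<.1)&(abs(p[:,1]-.06)<.06)]
    print('red',len(p),rect(p) if len(p)>5 else 0)
```

```text
12.3 [0.49596501 0.05877356 0.30696746] [-0.37541359  0.41432855 -0.18940608] 0.06122033387335715
side 0.17 182 [array([495.6,  57.4]), array([38. , 26.2]), np.float64(6.9)] [0.1713 0.1858 0.1891] [0.054 0.349 0.185]
side 0.083 414 [array([495.4,  57.5]), array([52.4, 92.9]), np.float64(9.4)] [0.0861 0.0943 0.0974] [0.057 0.031 0.094]
red 22 [array([552.2,  68.9]), array([11. , 24.8]), np.float64(1.0)]
wrist 0.17 1405 [array([494.8,  56.8]), array([36.4, 24.1]), np.float64(9.4)] [0.1785 0.1848 0.1861] [-0.076  0.011  0.184]
wrist 0.083 2757 [array([495. ,  57.2]), array([49.4, 92.5]), np.float64(9.3)] [0.0898 0.0921 0.0935] [-0.015 -0.004  0.092]
red 573 [array([495.4,  58. ]), array([127. ,  22.3]), np.float64(8.9)]
```

View pics/side3.png

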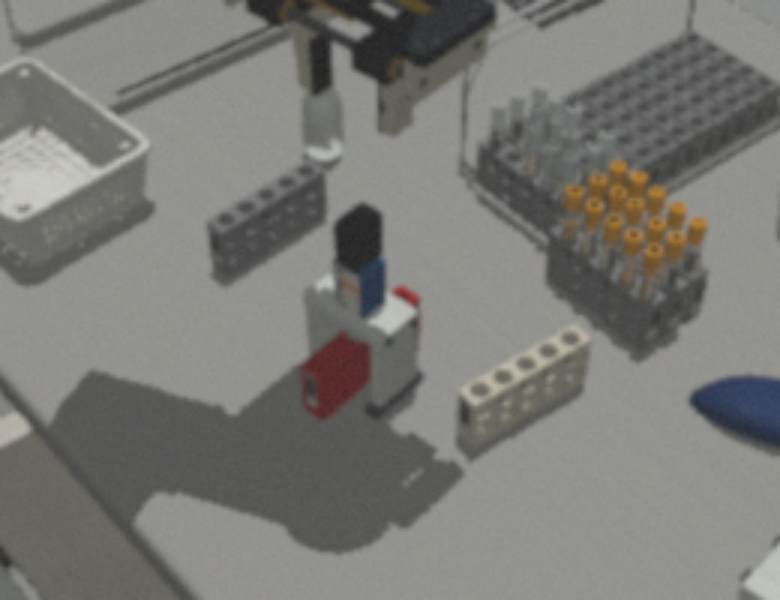

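View pics/wrist3.png

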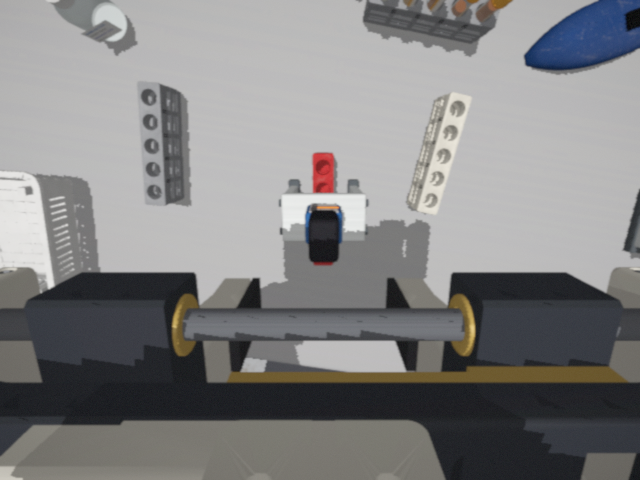

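The gauge stands upright, square and astride the red rack's middle (side crop (360,320), wrist (323,215)). The bridge top is at 92 mm, so the legs are on the bench. All racks are standing and the robot is clear. Handing in.

```bash
python3 -c "
from plant import *
print(close_job())"
```

```text
the job is handed in; nothing more can be done
None
```

The middle-sized gauge stands released astride the middle of the red rack, square to it within about half a degree and with its legs on the bench; I did not read the foot's travel directly. All three racks are still standing, and the job was handed in at about 12.4 s.

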